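# Clip the vial caddy onto the bench rail

### The arm

A 6-joint arm with a two-finger parallel gripper is mounted at the origin on the work surface. World frame = base frame: x ahead of the robot, y to its left, z up, the work surface at z = 0. Lengths are in mm, angles in rad, forces in N, time in s.
With the tool pointing down it reaches from about 350 to 875 mm from the base axis. Payload 4.2 kg.
Tool frame: the origin (TCP) lies midway between the tips of the shut fingers; the grasp point (between the pads) lies 19 mm behind it; z points along the fingers, y is the line along which they close (so a half turn about z gives the same grasp; the last joint's range is limited). The gripper opens to 85 mm and grips with 20 to 120 N. Pads are 22 mm wide; open, the fingers measure 114 mm over their backs; the gripper's body (76 mm by 85 mm) begins 54 mm behind the grasp point. The pads swing forward as they close: fully open they stand 13 mm farther back than shut.
Start: joints at [1.362, 0.385, 0.008, 0, -1.194, -0.259], TCP at [281.794, 557.845, 207.512] pointing down, gripper open.
Joint ranges: [-3.14, 3.14], [-1.21, 2.06], [-1.07, 1.41], [-3.16, 2.05], [-2.99, -0.16], [-3.1, 3.1]. Speed limits (rad/s): [2.79, 2.79, 3.14, 3.14, 3.14, 3.14].

### API

Orientations are given as a unit quaternion [x, y, z, w].
In Python, from bench import arm gives the robot as it stands.
- The arm moves only by the tool send_rows, never from a script. Its argument "targets" is a list of rows, each an object of numbers: "gripper": the gripper command: -1 is fully open, 1 is shut, values between are in proportion; "x", "y", "z": the shift along the tool's x, y, z in cm; "ax", "ay", "az": the turn, a rotation vector about the tool's x, y, z in degrees. A call has 1 to 5 rows; each row shifts and turns the commanded pose from where the row before left it, along the tool's axes as they then stand; what a row does not reach is not made up. A row lasts 1/12 s, in which the tool goes at most 41.7 mm and 7.16 degrees, less where a joint would pass 70% of its speed; a pose out of reach is approached as far as the arm can. A call is refused whole if a number of a shift passes 4.17 or a number of a turn 7.16, either way. A call with a gripper value outside its range is refused whole. The fingers move at their own pace and stop on an object; the grip force is fixed at half the most. Time passes only in rows, so rows that do not move let the fingers close. It gives the time, the measured TCP pose, the force, the opening and the grip force at its end, in the units of the state.
- arm.read_state(): the state, without advancing time (a new reading comes with each control period).
- arm.get_image(name): name is "scene" or "top" or "wrist"; returns (picture, depth): 400x640x3 uint8, red, green, blue; 400x640 float32, mm along the optical axis (not along the pixel's ray), 0 where there is no reading.
- arm.camera_model(name): a dict with "fx", "fy", "cx", "cy" (pixels), "cam_to_world" (4x4, takes a point from camera to world coordinates). Camera axes: x right, y down, z forward; pixel columns grow to the right and rows downward; lengths in mm; the calibration is good to about 2 mm. The wrist camera is an equidistant fisheye: a pixel r from the principal point sees the ray r / f radians off the axis. A picture is of the moment at which its call begins: read the wrist's pose just before it. camera_model takes no time and is no camera call; for the wrist camera it gives the pose at the moment of the call.
- arm.job_done(): hands the job in; it is judged then, once.
Trained networks look in the newest picture that a camera, given by its name, has taken for a name from the list of things; names that differ only in an ending like _2 or _b are one class to them, and where a whole thing is asked for, a point or a joint stands for the part that bears it (a point fixed in the world has none). Each returns a list of dicts, best first, with "score" (0 to 1); they miss things now and then, are a little off and sometimes report something else, mostly with a low value. They report only what shows in the picture. A call takes as long as a camera call. They do not tell look-alikes from the thing itself.
- arm.boxes_of(camera, thing): "rect" ([left, top, width, height] in pixels, round what is visible of it).
The state is a dict: "clock": time; "joints": joint angles; "joint_vel": joint speeds; "joint_efforts": joint torques, N m; "position": TCP position; "ee_rot": TCP orientation; "contact_force": force on the tool from outside, world axes, zero at the start; "wrist_torque": the same for the moment, N m; "gripper_width": finger opening in mm; "grasp_force": force on a finger pad.
Only numpy, scipy, OpenCV 4.12 (cv2) and the standard library are available. Lean on these libraries where they do the work, as an engineer would, in place of code of your own. Each camera call takes 0.05 s, during which the arm holds its last target. There are 200 camera calls.

### The job

Lift the three-vial caddy by its orange tab out of its grey parking dock, set its snap hook over the bar of the rail stand and push straight down, gently, until the bar has passed the red spring gate and the gate has flicked shut under it; then let go so that the caddy hangs upright on the bar, between the two posts. The bar's height was set by hand, so find it by feel: the bar must never be pushed harder than 20 N. Leave the other things on the bench where they are.

Things in the scene. Friction and masses are not known exactly. Their poses are not given: they have to be found in the camera images.
- caddy: Loose vial caddy, 0.3 kg: steel snap hook 16 mm wide (y) open downward, orange tab on top. Origin under its foot; z up, y lies along the bar when hung. Short nose leg on -x (inner face x=-11 mm; its foot, 30 mm wide, is 40 to 50 mm up), long spine on +x (inner face x=17), then a black block with 3 vials (x 23 to 45, 56 wide, 43 high). x=-11 to 17 is open from below up to the gate.
- caddy_grip (a point): Centre of the grasp on the caddy's orange tab, 144 mm straight above the caddy's origin, same axes. The tab is 16 mm thick in x and 40 mm wide in y; it reaches from 28 mm below this point (42 mm long steel shoulder there) to 20 mm above it. Grasp it from above, fingers on its +x and -x faces.
- throat: The vaulted roof inside the caddy's hook, part of it; origin at its apex, 103 mm above the caddy's origin, 41 mm straight below caddy_grip, same axes. The bar presses up into this roof when the hook is fully home. The shut gate lies 29 mm below this point: the bar first touches it when this point is about 31 mm above the top of the bar.
- gate (a joint): Red wire spring gate, 23 mm long, across the hook's mouth, hinged at the spine (x=15 mm). 0 = shut (it cannot open outward). The bar pushes it up and inward, to some 1.1 to 1.3 rad, which takes 6 to 12 N; it springs shut once the bar is past, only when the throat is within a few mm of the top of the bar. A harder stop then follows: the hook is home.
- dock: Grey fixed parking dock where the caddy stands at the start, same yaw: base plate 110 x 90 x 6 mm, a 40 mm pillar on it under the hook's nose, 12 mm fence with 3 mm play round the vial block. Origin on the bench straight below the caddy's origin, which starts 6 mm above the bench. Lift the caddy straight up by at least 50 mm to clear it.
- rail: Fixed rail stand, origin on the bench under the middle of its bar, z up. Base 80 x 170 x 8 mm, two posts 124 mm apart (20 mm thick, blue caps), between them an 8 mm steel bar along y. The bar's axis is 125 to 175 mm above the bench, different each time, not measured. It gives 1 mm per 6 N of push, 4 mm at most. The caddy may hang with its vials to either side.
- reagent: Amber bottle, 60 mm wide, 125 mm tall, loose bystander; origin under its centre.
- cap: Black screw cap, 34 mm wide, 18 mm high, loose bystander; origin under its centre.
- vial: Small glass jar with a blue cap, 22 mm wide, 45 mm tall, loose bystander; origin under its centre.
- beaker: Glass beaker, 70 mm wide, 85 mm tall, loose bystander; origin under its centre.
- wrench: Steel wrench, 150 mm long, lying flat, loose bystander; its long axis is x.
Not all that is in view belongs to the job. What is shaped like the dock but green is not meant. Several things look just like the rail: the one meant starts farthest to the robot's left.

How it is judged (in metres and radians):
On the way, in this order (a step that is already met when the one before it is completed fails the run):
1. the caddy is lifted out of its dock (z of caddy_grip in the frame of dock above 0.18 m), for 0.1 s.
2. the bar pushes the gate open, with the hook over the bar (x of throat in the frame of rail between -0.018 and 0.018 m and y of throat in the frame of rail between -0.04 and 0.04 m and value of joint gate above 0.7 rad), for 0.05 s.
3. the bar is fully home in the hook's throat and the gate has flicked shut (x of throat in the frame of rail between -0.018 and 0.018 m and y of throat in the frame of rail between -0.04 and 0.04 m and contact force between throat and rail above 0.5 N and value of joint gate below 0.12 rad), for 0.1 s.
At the end, for the whole second after the job is handed in: The caddy hangs at rest with the roof of its hook's throat resting on the bar (over 0.5 N): the throat within 18 mm of the bar's line (horizontally), within 40 mm of the middle of the bar; gate shut (below 0.12 rad); caddy upright within 0.35 rad, its y axis within 0.3 rad of the bar (all of step 3 and angle between throat's own z axis and vertical below 0.35 rad and angle between the y axis of throat and the y axis of rail, either way round below 0.3 rad and linear speed of caddy below 0.03 m/s and angular speed of caddy below 0.4 rad/s); the robot touches nothing.
It fails at once if the caddy presses the rail stand with more than 20 N (contact force between caddy and rail above 20 N).
It fails at once if the robot pushes on the rail stand with more than 20 N (contact force between any of the fingers, the arm and rail above 20 N).
It fails at once if a bystander on the bench is moved by more than 25 mm (distance of any of reagent, cap, vial, beaker, wrench from where it was at the start of the episode above 0.025 m).
It also fails if it takes over 58 s, if anything falls off the work surface, if the arm or the gripper's body presses on something with over 40 N, if the wrist force passes 120 N, or if a joint passes its speed limit or range.

## Working session

There is one attempt and no reset: what is moved stays moved. The work goes in short steps, Python scripts to look and compute and a tool call to move; the robot and the scene stay as the last step left them, time stands still between calls to the robot, and variables do not carry over. Pictures are saved under pics/ and viewed, at most 10 in all, crops included, and the job is handed in when it is done.

Besides the shell and the picture viewer there is one more tool, called after "Emit:" as name(argument=value, ...), one argument or row to a line, values as JSON. send_rows: Moves the arm, as the interface text tells. Its arguments: {"type":"object","properties":{"targets":{"type":"array"}},"required":["targets"]}

```bash
ls; mkdir -p pics
python3 - <<'E'
from bench import arm
import cv2,numpy as np
s=arm.read_state();print(s)
ims={}
for c in("scene","top"):
    im,d=arm.get_image(c);np.savez(f"{c}.npz",im=im,d=d,**{k:np.array(v) for k,v in arm.camera_model(c).items() if not isinstance(v,str)})
    cv2.imwrite(f"pics/{c}.png",im[:,:,::-1])
    for t in("caddy","dock","rail","reagent","cap","vial","beaker","wrench"):
        print(c,t,[(np.round(b['rect']).tolist(),round(b['score'],2)) for b in arm.boxes_of(c,t)])
print(arm.camera_model("top"))
E
```

```text
pics
{'clock': 0.0, 'joints': array([ 1.36159245e+00,  3.85566266e-01,  6.61917539e-03, -5.19813183e-04,
       -1.19399472e+00, -2.58585582e-01]), 'joint_vel': array([-0.00231924,  0.00015069,  0.00120975, -0.00179804, -0.0007098 ,
       -0.00114986]), 'joint_efforts': array([-5.80243632e-04, -3.92289841e+01,  1.88402295e+01,  4.18617770e+00,
       -4.61134114e-03,  7.79671836e-06]), 'position': array([281.52110225, 557.28872866, 206.41008831]), 'ee_rot': array([ 9.72748285e-01, -2.31861091e-01, -2.15012561e-04,  1.07837976e-03]), 'contact_force': array([-0.26276192,  0.19562747,  0.25197951]), 'wrist_torque': array([0.02767365, 0.00810702, 0.01288301]), 'grasp_force': 0.0, 'gripper_width': 85.51135888754258}
scene caddy [([266.0, 131.0, 26.0, 58.0], 0.69)]
scene dock [([304.0, 135.0, 43.0, 32.0], 0.88), ([197.0, 145.0, 46.0, 39.0], 0.79), ([256.0, 167.0, 46.0, 31.0], 0.61), ([366.0, 217.0, 76.0, 107.0], 0.4)]
scene rail [([275.0, 220.0, 82.0, 96.0], 0.79), ([366.0, 216.0, 76.0, 110.0], 0.6)]
scene reagent [([441.0, 298.0, 33.0, 53.0], 0.73), ([269.0, 110.0, 22.0, 35.0], 0.29)]
sc
[... 500 characters left out ...]
, 22.0, 19.0], 0.69)]
top cap [([326.0, 234.0, 7.0, 7.0], 0.66), ([333.0, 132.0, 10.0, 38.0], 0.63)]
top vial [([324.0, 184.0, 8.0, 11.0], 0.36)]
top beaker [([449.0, 218.0, 23.0, 17.0], 0.83)]
top wrench [([332.0, 135.0, 12.0, 36.0], 0.64)]
{'fx': 415.5683134038411, 'fy': 415.5683134038411, 'cx': 329.32307653587196, 'cy': 200.826796036791, 'cam_to_world': array([[ 5.76190543e-03, -9.94042498e-01,  1.08840765e-01,
         4.09158590e+02],
       [-9.99978251e-01, -6.07691599e-03, -2.56275885e-03,
        -1.03368060e+01],
       [ 3.20890740e-03, -1.08823632e-01, -9.94055894e-01,
         1.38741225e+03],
       [ 0.00000000e+00,  0.00000000e+00,  0.00000000e+00,
         1.00000000e+00]])}
```

View pics/top.png

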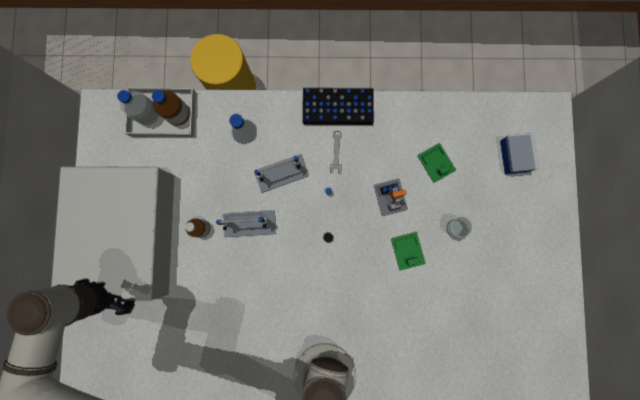

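View pics/scene.png

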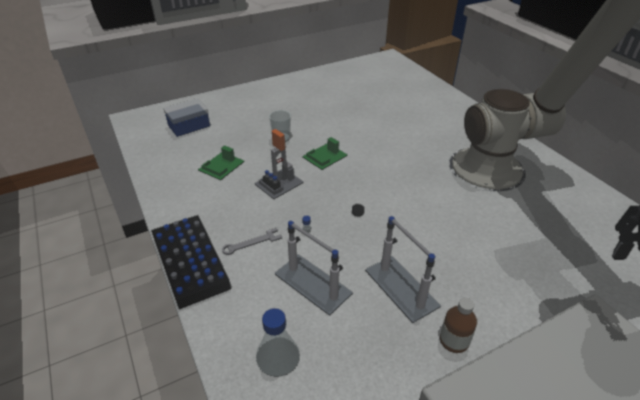

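Candidates for the rail are at top pixels (249,224) and (283,173). The left one, (249,224), has the larger y, so it is the one meant. For the dock, grey (391,197) holds the caddy, and green (436,162) and (407,251) are the look-alikes. The amber bottle is at (198,228), close to the left end of the rail.

```bash
cat > h.py <<'E'
import numpy as np,cv2
def cloud(f):
    z=np.load(f); d=z['d'];v,u=np.mgrid[:400,:640]
    P=np.stack([(u-z['cx'])/z['fx']*d,(v-z['cy'])/z['fy']*d,d],-1)
    M=z['cam_to_world'];return z['im'],P@M[:3,:3].T+M[:3,3],d>0
def rect(p): 
    r=cv2.minAreaRect(p[:,:2].astype(np.float32));return [np.round(r[0],1).tolist(),np.round(r[1],1).tolist(),round(r[2],2)]
E
python3 - <<'E'
from h import *
for c in("top","scene"):
    im,P,ok=cloud(c+".npz");hsv=cv2.cvtColor(im,cv2.COLOR_RGB2HSV);x,y,z=P[...,0],P[...,1],P[...,2]
    org=ok&(hsv[...,0]>4)&(hsv[...,0]<16)&(hsv[...,1]>170)&(hsv[...,2]>110)&(abs(x-580)<90)&(abs(y+220)<90)
    p=P[org];print(c,"orange",len(p),p.mean(0).round(1),p.min(0).round(),p.max(0).round());t=p[p[:,2]>p[:,2].max()-8];print(t.mean(0).round(1),rect(t))
    dk=ok&(abs(x-570)<100)&(abs(y+220)<100)&(z>3)&(z<11)&(hsv[...,1]<60);print("dockplate",rect(P[dk]),P[dk].mean(0).round(1))
    R=ok&(abs(x-484)<75)&(abs(y-245)<110)&(hsv[...,1]<255)
    pl=R&(z>5)&(z<14);print("railplate",rect(P[pl]),pl.sum(),P[pl].mean(0).round(1))
    bl=R&(hsv[...,0]>100)&(hsv[...,0]<130)&(hsv[...,1]>120)&(z>60);p=P[bl]
    for s in(p[:,1]>p[:,1].mean(),p[:,1]<=p[:,1].mean()):print("bluecap",p[s].mean(0).round(1),s.sum(),p[s][:,2].max().round(1))
    b=R&(z>100);p=P[b];
    for y0 in range(170,330,10):
        q=p[(p[:,1]>=y0)&(p[:,1]<y0+10)]
        if len(q):print(y0,len(q),q.mean(0).round(1),q[:,2].max().round(1))
im=np.load("top.npz")['im'];a=cv2.resize(im[195:250,180:290],None,fx=7,fy=7,interpolation=2)[:,:,::-1];b=cv2.resize(np.load("scene.npz")['im'][210:325,355:475],None,fx=2.5,fy=2.5)[:,:,::-1]
cv2.imwrite("pics/rail.png",a)
E
```

```text
top orange 56 [ 566.  -217.9  167.6] [ 556. -235.  149.] [ 574. -201.  175.]
[ 566.7 -218.3  170.1] [[566.5, -217.9], [13.1, 33.5], 10.3]
dockplate [[570.4, -219.9], [199.0, 199.5], 0.05] [ 566.5 -218.3    5.5]
railplate [[481.4, 246.1], [216.3, 141.4], 88.22] 836 [482.9 249.    8.2]
bluecap [478.7 313.3 167.8] 11 170.6
bluecap [487.4 188.5 166.9] 15 170.2
180 28 [488.7 185.9 143.2] 169.7
190 15 [486.2 194.5 150.2] 173.3
200 9 [487.7 204.6 167.2] 171.0
210 12 [487.7 214.9 166.9] 170.0
220 7 [486.8 224.7 167.2] 169.8
230 8 [485.  235.  167.2] 171.7
240 11 [485.  245.1 164.5] 166.4
250 10 [484.5 255.2 166.2] 171.3
260 11 [484.4 265.1 166.9] 170.2
270 6 [482.8 274.6 168.6] 171.8
280 10 [482.  285.3 166.7] 170.2
290 9 [481.3 295.6 166.3] 168.9
300 22 [478.8 306.5 146.1] 169.4
310 22 [479.4 314.3 155.6] 170.6<stdin>:5: RuntimeWarning: Mean of empty slice.
  ret = um.true_divide(
Traceback (most recent call last):
ValueError: zero-size array to reduction operation minimum which has no identity
```

Run:
```python
from h import *
im,P,ok=cloud("top.npz");hsv=cv2.cvtColor(im,cv2.COLOR_RGB2HSV);x,y,z=P[...,0],P[...,1],P[...,2]
print("bench V",np.median(hsv[215:235,350:380,2]))
for n,cx,cy,r in(("dock",570,-215,80),("rail",484,250,105)):
    m=ok&(abs(x-cx)<min(r,75))&(abs(y-cy)<r)&(z<14)&(z>-5)
    for lim in (130,145,160):
        k=(m&(hsv[...,2]<lim)).astype(np.uint8)
        N,L,S,_=cv2.connectedComponentsWithStats(k);i=1+S[1:,4].argmax();print(n,lim,S[i],rect(P[L==i]))
bl=ok&(hsv[...,0]>100)&(hsv[...,0]<130)&(hsv[...,1]>120)&(abs(x-570)<80)&(abs(y+220)<80)
p=P[bl];print("vialcaps",len(p),p.mean(0).round(1),rect(p))
a=cv2.resize(im[195:250,180:290],None,fx=7,fy=7,interpolation=2);b=cv2.resize(im[172:222,365:420],None,fx=5,fy=5,interpolation=2)
o=np.zeros((385+250,770,3),np.uint8);o[:385]=a;o[385:,:275]=b;o=o[:600]
s=np.load("scene.npz")['im'][205:325,355:475];o[385:600,300:515]=cv2.resize(s,(215,215));o[385:600,530:745]=cv2.resize(np.load("scene.npz")['im'][120:205,245:330],(215,215))
cv2.imwrite("pics/rail.png",o[:,:,::-1])
```

```text
bench V 161.0
dock 130 [374 178  34  38 516] [[576.6, -218.9], [111.6, 92.9], 14.64]
dock 145 [373 178  35  39 564] [[575.5, -218.4], [114.7, 94.8], 15.29]
dock 160 [372 177  37  43 650] [[575.8, -223.5], [122.5, 115.6], 18.71]
rail 130 [223 210  55  27 999] [[483.8, 250.5], [81.5, 179.5], 3.02]
rail 145 [ 222  210   56   28 1083] [[483.6, 252.1], [85.6, 182.7], 3.78]
rail 160 [ 219  201   59   45 1334] [[484.3, 261.7], [207.5, 135.0], 78.48]
vialcaps 51 [ 600.4 -207.6   43.9] [[601.0, -210.9], [12.7, 47.5], 16.33]
```

View pics/rail.png

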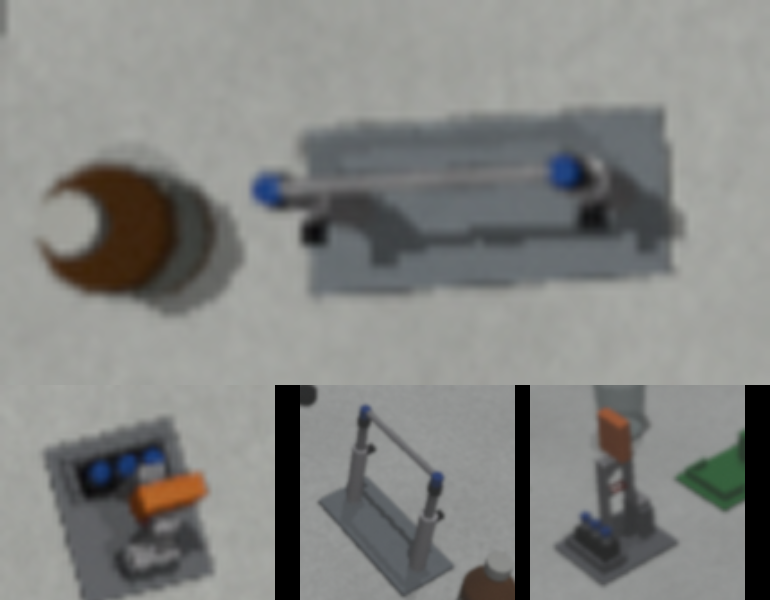

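The crop shows the left rail: blue caps, bar free, bottle beyond its left end. The caddy stands in the grey dock with its vials towards +x, at a yaw of about 15°. The rail yaw is about 4° and its bar top about 168 mm up.

Emit:
send_rows(
  targets=[
    {"gripper": -1, "z": -1.2, "az": 6.9},
    {"gripper": -1, "z": -1.2, "az": 6.9},
    {"gripper": -1, "z": -1.2, "az": 6.9},
    {"gripper": -1, "z": -1.2, "az": 6.9},
    {"gripper": -1, "z": -1.2, "az": 6.9},
  ],
)

```text
$.targets[0]: bad value
```

Emit:
send_rows(
  targets=[
    {"gripper": -1, "z": -1.2, "az": 6.9},
    {"gripper": -1, "z": -1.2, "az": 6.9},
    {"gripper": -1, "x": 4, "y": -0.37},
    {"gripper": -1, "x": 4, "y": -0.37},
    {"gripper": -1, "x": 4, "y": -0.37},
  ],
)

```text
$.targets[0]: bad value
```

Emit:
send_rows(
  targets=[
    {"gripper": -1, "x": 4, "y": -0.37},
    {"gripper": -1, "x": 4, "y": -0.37},
    {"gripper": -1, "x": 4, "y": -0.37},
    {"gripper": -1, "x": 4, "y": -0.37},
    {"gripper": -1, "x": 4, "y": -0.37},
  ],
)

```text
$.targets[0]: bad value
```

Emit:
send_rows(
  targets=[
    {"gripper": -1, "x": 4, "y": -0.37},
    {"gripper": -1, "x": 4, "y": -0.37},
    {"gripper": -1, "x": 4, "y": -0.37},
    {"gripper": -1, "x": 4, "y": -0.37},
    {"gripper": -1, "x": 4, "y": -0.37},
  ],
)

```text
$.targets[0]: bad value
```

Emit:
send_rows(
  targets=[
    {"gripper": -1, "x": 4, "y": -0.37},
    {"gripper": -1, "x": 4, "y": -0.37},
    {"gripper": -1, "x": 4, "y": -0.37},
    {"gripper": -1, "x": 4, "y": -0.37},
    {"gripper": -1, "x": 2, "y": -0.37},
  ],
)

```text
$.targets[0]: bad value
```

Emit:
send_rows(
  targets=[
    {"gripper": -1, "x": 0, "y": 0, "z": -1.2, "ax": 0, "ay": 0, "az": 6.9},
    {"gripper": -1, "x": 0, "y": 0, "z": -1.2, "ax": 0, "ay": 0, "az": 6.9},
    {"gripper": -1, "x": 0, "y": 0, "z": -1.2, "ax": 0, "ay": 0, "az": 6.9},
    {"gripper": -1, "x": 0, "y": 0, "z": -1.2, "ax": 0, "ay": 0, "az": 6.9},
    {"gripper": -1, "x": 0, "y": 0, "z": -1.2, "ax": 0, "ay": 0, "az": 6.9},
  ],
)

```text
clock: 1.32
position: [281.8, 557.8, 268.1]
ee_rot: [0.859, -0.512, -0.0, -0.0]
contact_force: [-0.4, 0.6, -0.2]
gripper_width: 85.5
grasp_force: 0.0
```

Emit:
send_rows(
  targets=[
    {"gripper": -1, "x": 0, "y": 0, "z": -0.6, "ax": 0, "ay": 0, "az": 6.9},
    {"gripper": -1, "x": 0, "y": 0, "z": -0.6, "ax": 0, "ay": 0, "az": 6.9},
    {"gripper": -1, "x": 4, "y": -0.37, "z": 0, "ax": 0, "ay": 0, "az": 0},
    {"gripper": -1, "x": 4, "y": -0.37, "z": 0, "ax": 0, "ay": 0, "az": 0},
    {"gripper": -1, "x": 4, "y": -0.37, "z": 0, "ax": 0, "ay": 0, "az": 0},
  ],
)

```text
clock: 1.73
position: [323.4, 443.6, 279.2]
ee_rot: [0.793, -0.609, 0.0, 0.0]
contact_force: [1.7, 0.4, 0.1]
gripper_width: 85.8
grasp_force: 0.0
```

Emit:
send_rows(
  targets=[
    {"gripper": -1, "x": 4, "y": -0.37, "z": 0, "ax": 0, "ay": 0, "az": 0},
    {"gripper": -1, "x": 4, "y": -0.37, "z": 0, "ax": 0, "ay": 0, "az": 0},
    {"gripper": -1, "x": 4, "y": -0.37, "z": 0, "ax": 0, "ay": 0, "az": 0},
    {"gripper": -1, "x": 4, "y": -0.37, "z": 0, "ax": 0, "ay": 0, "az": 0},
    {"gripper": -1, "x": 4, "y": -0.37, "z": 0, "ax": 0, "ay": 0, "az": 0},
  ],
)

```text
clock: 2.15
position: [392.8, 254.3, 279.9]
ee_rot: [0.793, -0.609, 0.0, -0.0]
contact_force: [1.4, -0.0, -0.1]
gripper_width: 85.3
grasp_force: 0.0
```

Emit:
send_rows(
  targets=[
    {"gripper": -1, "x": 4, "y": -0.37, "z": 0, "ax": 0, "ay": 0, "az": 0},
    {"gripper": -1, "x": 4, "y": -0.37, "z": 0, "ax": 0, "ay": 0, "az": 0},
    {"gripper": -1, "x": 4, "y": -0.37, "z": 0, "ax": 0, "ay": 0, "az": 0},
    {"gripper": -1, "x": 4, "y": -0.37, "z": 0, "ax": 0, "ay": 0, "az": 0},
    {"gripper": -1, "x": 4, "y": -0.37, "z": 0, "ax": 0, "ay": 0, "az": 0},
  ],
)

```text
clock: 2.57
position: [462.2, 65.8, 280.1]
ee_rot: [0.793, -0.609, 0.0, -0.001]
contact_force: [0.7, 0.3, -0.4]
gripper_width: 85.3
grasp_force: 0.0
```

Emit:
send_rows(
  targets=[
    {"gripper": -1, "x": 4, "y": -0.37, "z": 0, "ax": 0, "ay": 0, "az": 0},
    {"gripper": -1, "x": 4, "y": -0.37, "z": 0, "ax": 0, "ay": 0, "az": 0},
    {"gripper": -1, "x": 4, "y": -0.37, "z": 0, "ax": 0, "ay": 0, "az": 0},
    {"gripper": -1, "x": 4, "y": -0.37, "z": 0, "ax": 0, "ay": 0, "az": 0},
    {"gripper": -1, "x": 4, "y": -0.37, "z": 0, "ax": 0, "ay": 0, "az": 0},
  ],
)

```text
clock: 2.98
position: [531.5, -122.9, 279.8]
ee_rot: [0.793, -0.609, 0.0, -0.0]
contact_force: [1.1, -0.2, 0.2]
gripper_width: 85.4
grasp_force: 0.0
```

Run:
```python
from bench import arm
import cv2,numpy as np
s=arm.read_state();m=arm.camera_model("wrist");im,d=arm.get_image("wrist")
np.savez("w1.npz",im=im,d=d,**{k:np.array(v) for k,v in m.items() if not isinstance(v,str)})
print(s['clock'],s['position'],s['ee_rot'],s['contact_force'],m)
cv2.imwrite("pics/w1.png",im[:,:,::-1])
```

```text
2.9833 [ 531.5366271  -122.91259258  279.78230806] [ 7.92787295e-01 -6.09498315e-01  2.39749678e-04 -2.28156761e-04] [ 1.08721617 -0.24374977  0.16590241] {'fx': 309.70691628693146, 'fy': 309.70691628693146, 'cx': 321.60066236577603, 'cy': 196.41277820305137, 'cam_to_world': array([[-9.66409493e-01, -2.45340052e-01, -7.65568485e-02,
         5.52651193e+02],
       [-2.57004362e-01,  9.21132304e-01,  2.92342328e-01,
        -1.97847559e+02],
       [-1.20429593e-03,  3.02197845e-01, -9.53244466e-01,
         4.46630647e+02],
       [ 0.00000000e+00,  0.00000000e+00,  0.00000000e+00,
         1.00000000e+00]])}
```

View pics/w1.png

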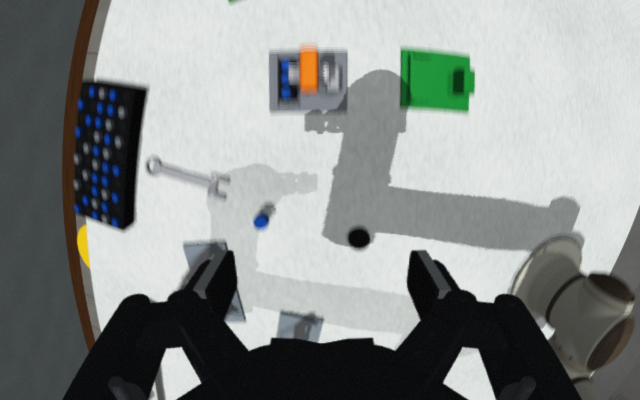

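The wrist picture shows the orange tab at (308,70) over the grey dock, with the vials to the left (+x) and a green decoy at (437,80).

```bash
cat >> h.py <<'E'
def fish(f):
    z=np.load(f); d=z['d'];v,u=np.mgrid[:400,:640]
    a=(u-z['cx'])/z['fx'];b=(v-z['cy'])/z['fy'];r=np.hypot(a,b)+1e-9;t=np.tan(np.minimum(r,1.5))/r
    P=np.stack([a*t*d,b*t*d,d],-1);M=z['cam_to_world'];return z['im'],P@M[:3,:3].T+M[:3,3],d>0
E
python3 - <<'E'
from h import *
im,P,ok=fish("w1.npz");hsv=cv2.cvtColor(im,cv2.COLOR_RGB2HSV);x,y,z=P[...,0],P[...,1],P[...,2]
org=ok&(hsv[...,0]>4)&(hsv[...,0]<18)&(hsv[...,1]>150)&(abs(x-580)<90)&(abs(y+220)<90)
p=P[org];print(len(p),p[:,2].max());t=p[p[:,2]>p[:,2].max()-6];print(t.mean(0).round(1),rect(t))
m=ok&(abs(x-570)<80)&(abs(y+215)<80)&(z>-4)&(z<16)&(hsv[...,2]<170)&(hsv[...,1]<90)
for lim in(140,155,170):
    k=(m&(hsv[...,2]<lim)).astype(np.uint8);N,L,S,_=cv2.connectedComponentsWithStats(k);i=1+S[1:,4].argmax();print(lim,S[i],rect(P[L==i]))
bl=ok&(hsv[...,0]>105)&(hsv[...,0]<130)&(hsv[...,1]>150)&(abs(x-590)<50)&(abs(y+215)<50);p=P[bl];print("caps",rect(p),p.mean(0))
E
```

```text
695 172.3155680545268
[ 571.  -221.3  170.1] [[571.2, -221.4], [15.1, 34.8], 14.81]
140 [ 306   52   53   81 1190] [[536.4, -213.5], [71.9, 117.3], 3.87]
155 [ 269   51  108  104 4163] [[565.7, -204.6], [139.1, 151.3], 89.99]
170 [ 269   51  108  104 4392] [[566.1, -205.8], [141.4, 152.2], 89.99]
caps [[604.8, -216.8], [19.7, 53.7], 18.16] [ 606.23197646 -212.85859096   41.44288633]
```

Emit:
send_rows(
  targets=[
    {"gripper": -1, "x": 3.5, "y": -0.4, "z": -0.2, "ax": 0, "ay": 0, "az": 0},
    {"gripper": -1, "x": 3.5, "y": -0.4, "z": 1.5, "ax": 0, "ay": 0, "az": 0},
    {"gripper": -1, "x": 3.44, "y": -0.41, "z": 3, "ax": 0, "ay": 0, "az": 0},
    {"gripper": -1, "x": 0, "y": 0, "z": 1.5, "ax": 0, "ay": 0, "az": 0},
    {"gripper": -1, "x": 0, "y": 0, "z": 0, "ax": 0, "ay": 0, "az": 0},
  ],
)

```text
clock: 3.45
position: [566.4, -216.5, 219.1]
ee_rot: [0.792, -0.611, -0.004, 0.002]
contact_force: [-0.2, 0.2, -1.6]
gripper_width: 85.5
grasp_force: 0.0
```

```bash
cat > w.py <<'E'
from bench import arm
import cv2,numpy as np,sys
from h import *
n=sys.argv[1];s=arm.read_state();m=arm.camera_model("wrist");im,d=arm.get_image("wrist")
np.savez(n+".npz",im=im,d=d,**{k:np.array(v) for k,v in m.items() if not isinstance(v,str)})
print(s['clock'],s['position'].round(1),s['ee_rot'].round(4),s['contact_force'].round(2),s['wrist_torque'].round(2))
cv2.imwrite(f"pics/{n}.png",im[:,:,::-1])
E
cat > t.py <<'E'
from h import *
im,P,ok=fish("w2.npz");hsv=cv2.cvtColor(im,cv2.COLOR_RGB2HSV);x,y,z=P[...,0],P[...,1],P[...,2]
org=ok&(hsv[...,0]>4)&(hsv[...,0]<18)&(hsv[...,1]>150)&(abs(x-580)<90)&(abs(y+220)<90)
p=P[org];print(len(p),p[:,2].max());t=p[p[:,2]>p[:,2].max()-4];print(t.mean(0).round(1),rect(t))
E
python3 w.py w2; python3 t.py
```

```text
3.45 [ 566.4 -216.5  219.1] [ 0.7917 -0.6108 -0.0044  0.0018] [-0.2   0.16 -1.56] [0.02 0.08 0.04]
1233 335.2072718520068
[ 640.6 -210.4  335.2] [[640.6, -210.4], [0.0, 0.0], 0.0]
```

View pics/w2.png

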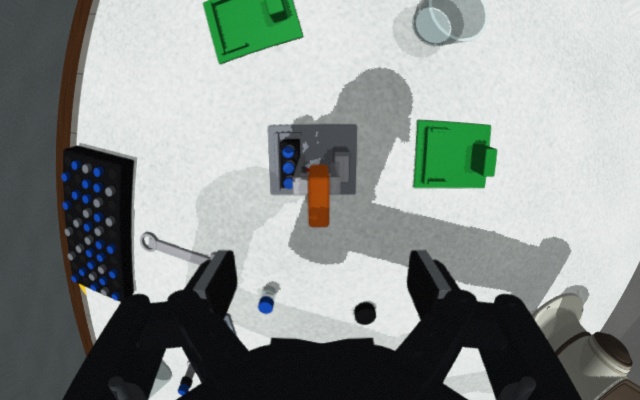

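The tab is at (318,195) between the open fingers, clear of everything.

```bash
sed -i 's/&(abs(y+220)<90)/\&(abs(y+220)<50)\&(z<178)\&(abs(x-570)<40)/' t.py; python3 t.py; python3 -c "
from bench import arm
s=arm.read_state();print(s['position'],s['ee_rot'])"
```

```text
1224 172.94962341177512
[ 570.8 -220.5  170.3] [[570.6, -220.1], [14.4, 38.7], 14.36]
[ 567.458106   -216.1430337   221.98570338] [ 0.79237916 -0.61002355 -0.00222643  0.00125577]
```

Emit:
send_rows(
  targets=[
    {"gripper": -1, "x": 0.45, "y": -0.2, "z": 0, "ax": 0, "ay": 0, "az": 0},
    {"gripper": -1, "x": 0, "y": 0, "z": 2, "ax": 0, "ay": 0, "az": 0},
    {"gripper": -1, "x": 0, "y": 0, "z": 0, "ax": 0, "ay": 0, "az": 0},
  ],
)

```text
clock: 3.75
position: [571.2, -218.4, 203.5]
ee_rot: [0.793, -0.609, -0.001, -0.0]
contact_force: [-0.5, 0.1, -1.2]
gripper_width: 85.0
grasp_force: 0.0
```

Emit:
send_rows(
  targets=[
    {"gripper": -1, "x": 0.15, "y": 0, "z": 3, "ax": 0, "ay": 0, "az": 0},
    {"gripper": -1, "x": 0, "y": 0, "z": 2.5, "ax": 0, "ay": 0, "az": 0},
    {"gripper": -1, "x": 0, "y": 0, "z": 1.5, "ax": 0, "ay": 0, "az": 0},
    {"gripper": -1, "x": 0, "y": 0, "z": 0, "ax": 0, "ay": 0, "az": 0},
    {"gripper": 0.5, "x": 0, "y": 0, "z": 0, "ax": 0, "ay": 0, "az": 0},
  ],
)

```text
clock: 4.17
position: [572.8, -220.7, 135.6]
ee_rot: [0.793, -0.609, 0.001, 0.0]
contact_force: [-0.1, -0.2, -0.1]
gripper_width: 75.4
grasp_force: 0.0
```

Emit:
send_rows(
  targets=[
    {"gripper": 1, "x": 0, "y": 0, "z": 0, "ax": 0, "ay": 0, "az": 0},
    {"gripper": 1, "x": 0, "y": 0, "z": 0, "ax": 0, "ay": 0, "az": 0},
    {"gripper": 1, "x": 0, "y": 0, "z": 0, "ax": 0, "ay": 0, "az": 0},
    {"gripper": 1, "x": 0, "y": 0, "z": 0, "ax": 0, "ay": 0, "az": 0},
    {"gripper": 1, "x": 0, "y": 0, "z": 0, "ax": 0, "ay": 0, "az": 0},
  ],
)

```text
clock: 4.58
position: [572.0, -221.3, 135.3]
ee_rot: [0.793, -0.609, 0.0, 0.0]
contact_force: [0.5, -0.3, 0.8]
gripper_width: 14.4
grasp_force: 60.2
```

Emit:
send_rows(
  targets=[
    {"gripper": 1, "x": 0, "y": 0, "z": 0, "ax": 0, "ay": 0, "az": 0},
    {"gripper": 1, "x": 0, "y": 0, "z": 0, "ax": 0, "ay": 0, "az": 0},
    {"gripper": 1, "x": 0, "y": 0, "z": 0, "ax": 0, "ay": 0, "az": 0},
  ],
)

```text
clock: 4.83
position: [571.9, -221.3, 135.3]
ee_rot: [0.793, -0.609, 0.0, 0.0]
contact_force: [-2.1, 0.3, 5.7]
gripper_width: 14.4
grasp_force: 60.8
```

Emit:
send_rows(
  targets=[
    {"gripper": 1, "x": 0, "y": 0, "z": -0.5, "ax": 0, "ay": 0, "az": 0},
    {"gripper": 1, "x": 0, "y": 0, "z": -1.5, "ax": 0, "ay": 0, "az": 0},
    {"gripper": 1, "x": 0, "y": 0, "z": -2.5, "ax": 0, "ay": 0, "az": 0},
    {"gripper": 1, "x": 0, "y": 0, "z": -2.5, "ax": 0, "ay": 0, "az": 0},
    {"gripper": 1, "x": 0, "y": 0, "z": -2.5, "ax": 0, "ay": 0, "az": 0},
  ],
)

```text
clock: 5.25
position: [571.5, -220.4, 228.5]
ee_rot: [0.793, -0.61, -0.002, 0.0]
contact_force: [1.0, -1.0, -3.5]
gripper_width: 14.1
grasp_force: 59.6
```

Emit:
send_rows(
  targets=[
    {"gripper": 1, "x": 0, "y": 0, "z": -2.5, "ax": 0, "ay": 0, "az": 2.7},
    {"gripper": 1, "x": 0, "y": 0, "z": -2.5, "ax": 0, "ay": 0, "az": 2.7},
    {"gripper": 1, "x": 0, "y": 0, "z": -2.5, "ax": 0, "ay": 0, "az": 2.7},
    {"gripper": 1, "x": 0, "y": 0, "z": -2.5, "ax": 0, "ay": 0, "az": 2.7},
    {"gripper": 1, "x": 0, "y": 0, "z": 0, "ax": 0, "ay": 0, "az": 0},
  ],
)

```text
clock: 5.67
position: [574.2, -221.7, 334.3]
ee_rot: [0.732, -0.682, 0.004, -0.002]
contact_force: [0.8, -1.1, -1.3]
gripper_width: 14.1
grasp_force: 59.7
```

Emit:
send_rows(
  targets=[
    {"gripper": 1, "x": -2, "y": 0.2, "z": 0, "ax": 0, "ay": 0, "az": 0},
    {"gripper": 1, "x": -3.5, "y": 0.3, "z": 0, "ax": 0, "ay": 0, "az": 0},
    {"gripper": 1, "x": -4, "y": 0.33, "z": 0, "ax": 0, "ay": 0, "az": 0},
    {"gripper": 1, "x": -4, "y": 0.33, "z": 0, "ax": 0, "ay": 0, "az": 0},
    {"gripper": 1, "x": -4, "y": 0.33, "z": 0, "ax": 0, "ay": 0, "az": 0},
  ],
)

```text
clock: 6.08
position: [543.5, -45.7, 326.7]
ee_rot: [0.732, -0.681, -0.002, 0.001]
contact_force: [1.1, 1.5, -4.3]
gripper_width: 14.2
grasp_force: 59.6
```

Emit:
send_rows(
  targets=[
    {"gripper": 1, "x": -4, "y": 0.33, "z": 0, "ax": 0, "ay": 0, "az": 0},
    {"gripper": 1, "x": -4, "y": 0.33, "z": 0, "ax": 0, "ay": 0, "az": 0},
    {"gripper": 1, "x": -4, "y": 0.33, "z": 0, "ax": 0, "ay": 0, "az": 0},
    {"gripper": 1, "x": -4, "y": 0.33, "z": 0, "ax": 0, "ay": 0, "az": 0},
    {"gripper": 1, "x": -4, "y": 0.33, "z": 0, "ax": 0, "ay": 0, "az": 0},
  ],
)

```text
clock: 6.5
position: [512.4, 152.8, 327.1]
ee_rot: [0.732, -0.681, -0.001, 0.001]
contact_force: [0.9, -1.0, -3.3]
gripper_width: 14.1
grasp_force: 59.6
```

Emit:
send_rows(
  targets=[
    {"gripper": 1, "x": -4, "y": 0.33, "z": 0, "ax": 0, "ay": 0, "az": 0},
    {"gripper": 1, "x": -4, "y": 0.33, "z": 0, "ax": 0, "ay": 0, "az": 0},
    {"gripper": 1, "x": -4, "y": 0.33, "z": 0, "ax": 0, "ay": 0, "az": 0},
    {"gripper": 1, "x": -3.5, "y": 0.33, "z": 0, "ax": 0, "ay": 0, "az": 0},
    {"gripper": 1, "x": -2.5, "y": 0.33, "z": 0, "ax": 0, "ay": 0, "az": 0},
  ],
)

```text
clock: 6.92
position: [483.1, 332.4, 326.2]
ee_rot: [0.733, -0.68, -0.001, 0.002]
contact_force: [0.7, -0.9, -3.7]
gripper_width: 14.0
grasp_force: 59.6
```

Emit:
send_rows(
  targets=[
    {"gripper": 1, "x": -1.5, "y": 0, "z": 0, "ax": 0, "ay": 0, "az": 0},
    {"gripper": 1, "x": 0, "y": 0, "z": 0, "ax": 0, "ay": 0, "az": 0},
    {"gripper": 1, "x": 0, "y": 0, "z": 0, "ax": 0, "ay": 0, "az": 0},
    {"gripper": 1, "x": 0, "y": 0, "z": 0, "ax": 0, "ay": 0, "az": 0},
  ],
)

```text
clock: 7.25
position: [483.6, 343.2, 328.3]
ee_rot: [0.732, -0.682, -0.0, 0.001]
contact_force: [0.1, -0.9, -3.5]
gripper_width: 14.2
grasp_force: 59.6
```

```bash
python3 w.py w3
```

```text
7.25 [483.6 343.2 328.3] [ 0.7318 -0.6816 -0.      0.001 ] [ 0.06 -0.88 -3.45] [ 0.01 -0.02  0.01]
```

View pics/w3.png

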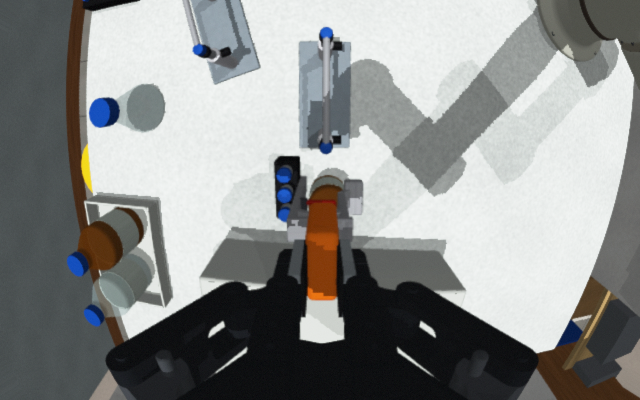

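The bar of the target rail runs from (326,34) to (326,147), directly ahead of the held caddy. The tab is at about x=322 and the vials are to the left.

Run:
```python
from h import *
im,P,ok=fish("w3.npz");hsv=cv2.cvtColor(im,cv2.COLOR_RGB2HSV);x,y,z=P[...,0],P[...,1],P[...,2]
R=ok&(abs(x-486)<60)&(abs(y-250)<100)
bl=R&(hsv[...,0]>100)&(hsv[...,0]<130)&(hsv[...,1]>120)&(z>100);p=P[bl];f=p[:,1]>250
for s in(f,~f):print("cap",s.sum(),p[s].mean(0).round(1),np.median(p[s],0).round(1),p[s].max(0).round(1))
b=R&(z>130)&(y>200)&(y<300);q=P[b];q=q[abs(q[:,2]-np.median(q[:,2]))<15];k=np.polyfit(q[:,1],q[:,0],1)
print(len(q),"bar x@251",np.polyval(k,251),"yaw",np.degrees(-np.arctan(k[0])),"z",np.percentile(q[:,2],[5,25,50,75,95]).round(1))
v,u=np.where(b);
for r in range(50,140,15):
    c=u[v==r]; 
    if len(c):print(r,c.min(),c.max(),P[r,c].mean(0).round(1))
o=ok&(hsv[...,0]>4)&(hsv[...,0]<18)&(hsv[...,1]>150)&(abs(x-486)<50)&(abs(y-343)<50)&(z>300);p=P[o];print("tab",len(p),p.mean(0).round(1),p.max(0).round(1));t=p[p[:,2]>p[:,2].max()-5];print(rect(t))
for y0 in range(318,368,6):
    e=t[abs(t[:,1]-y0)<3]
    if len(e):print(y0,e[:,0].min().round(1),e[:,0].max().round(1))
```

```text
cap 510 [509.1 331.4 232.9] [515.9 330.8 241.9] [528.5 350.  451.3]
cap 117 [491.  191.9 167.9] [491.1 192.1 168.2] [497.2 197.7 170.1]
746 bar x@251 487.27351766582626 yaw 4.105846101814236 z [165.3 166.9 167.8 168.5 169.4]
50 322 329 [490.2 210.8 167.3]
65 322 329 [489.  227.  167.8]
80 322 329 [487.9 243.  168. ]
95 322 329 [486.7 258.8 167.5]
110 322 329 [485.6 274.6 167.8]
125 322 330 [483.9 290.5 167.1]
tab 2911 [485.3 337.8 358.2] [493.9 364.8 382.3]
[[484.8, 346.4], [13.8, 2.5], 3.19]
348 477.9 491.8
```

Emit:
send_rows(
  targets=[
    {"gripper": 1, "x": 2, "y": 0.1, "z": 0, "ax": 0, "ay": 0, "az": 0},
    {"gripper": 1, "x": 3, "y": 0.15, "z": 0, "ax": 0, "ay": 0, "az": 0},
    {"gripper": 1, "x": 3, "y": 0.15, "z": 0.5, "ax": 0, "ay": 0, "az": 0},
    {"gripper": 1, "x": 1, "y": 0, "z": 1.5, "ax": 0, "ay": 0, "az": 0},
    {"gripper": 1, "x": 0, "y": 0, "z": 1, "ax": 0, "ay": 0, "az": 0},
  ],
)

```text
clock: 7.72
position: [485.8, 250.3, 299.5]
ee_rot: [0.73, -0.683, -0.0, -0.0]
contact_force: [0.2, 0.5, -4.2]
gripper_width: 14.2
grasp_force: 59.6
```

Emit:
send_rows(
  targets=[
    {"gripper": 1, "x": 0, "y": 0, "z": 0, "ax": 0, "ay": 0, "az": 0},
    {"gripper": 1, "x": 0, "y": 0, "z": 0, "ax": 0, "ay": 0, "az": 0},
  ],
)

```text
clock: 7.88
position: [486.1, 253.6, 298.9]
ee_rot: [0.732, -0.682, 0.0, 0.0]
contact_force: [0.6, 0.4, -2.8]
gripper_width: 14.6
grasp_force: 59.6
```

Emit:
send_rows(
  targets=[
    {"gripper": 1, "x": 0, "y": 0, "z": 1.5, "ax": 0, "ay": 0, "az": 0},
    {"gripper": 1, "x": 0, "y": 0, "z": 1.5, "ax": 0, "ay": 0, "az": 0},
    {"gripper": 1, "x": 0, "y": 0, "z": 1, "ax": 0, "ay": 0, "az": 0},
    {"gripper": 1, "x": 0, "y": 0, "z": 1, "ax": 0, "ay": 0, "az": 0},
    {"gripper": 1, "x": 0, "y": 0, "z": 0.5, "ax": 0, "ay": 0, "az": 0},
  ],
)

```text
clock: 8.3
position: [485.8, 254.4, 243.1]
ee_rot: [0.732, -0.681, -0.0, 0.001]
contact_force: [-0.8, -0.5, -3.6]
gripper_width: 14.3
grasp_force: 59.6
```

```bash
cat > s.py <<'E'
from bench import arm
import cv2,sys
s=arm.read_state();print(s['clock'],s['position'].round(1),s['contact_force'].round(2),s['wrist_torque'].round(3))
im,d=arm.get_image("scene")
cv2.imwrite(f"pics/{sys.argv[1]}.png",cv2.resize(im[150:330,350:490],None,fx=3.3,fy=3.3,interpolation=2)[:,:,::-1])
E
python3 s.py s2
```

```text
8.3 [485.8 254.4 243.1] [-0.78 -0.52 -3.62] [-0.015  0.008 -0.016]
```

View pics/s2.png

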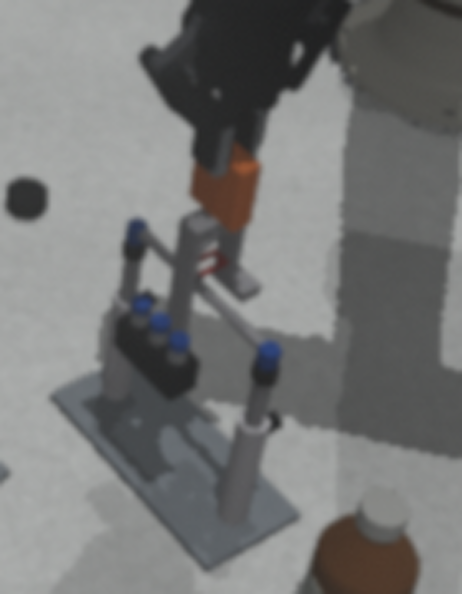

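The picture shows the bar between spine and nose, just below the red gate. I'll go down gently from here.

Emit:
send_rows(
  targets=[
    {"gripper": 1, "x": 0, "y": 0, "z": 0.5, "ax": 0, "ay": 0, "az": 0},
    {"gripper": 1, "x": 0, "y": 0, "z": 0.3, "ax": 0, "ay": 0, "az": 0},
    {"gripper": 1, "x": 0, "y": 0, "z": 0.2, "ax": 0, "ay": 0, "az": 0},
    {"gripper": 1, "x": 0, "y": 0, "z": 0.2, "ax": 0, "ay": 0, "az": 0},
    {"gripper": 1, "x": 0, "y": 0, "z": 0, "ax": 0, "ay": 0, "az": 0},
  ],
)

```text
clock: 8.77
position: [486.0, 254.1, 232.1]
ee_rot: [0.732, -0.681, -0.0, 0.0]
contact_force: [-0.7, -0.2, -3.5]
gripper_width: 14.1
grasp_force: 59.6
```

Emit:
send_rows(
  targets=[
    {"gripper": 1, "x": 0, "y": 0, "z": 0.15, "ax": 0, "ay": 0, "az": 0},
    {"gripper": 1, "x": 0, "y": 0, "z": 0.15, "ax": 0, "ay": 0, "az": 0},
    {"gripper": 1, "x": 0, "y": 0, "z": 0.15, "ax": 0, "ay": 0, "az": 0},
  ],
)

```text
clock: 9.02
position: [486.1, 254.1, 227.8]
ee_rot: [0.732, -0.681, 0.0, -0.0]
contact_force: [0.3, -0.0, -3.4]
gripper_width: 14.0
grasp_force: 59.6
```

Emit:
send_rows(
  targets=[
    {"gripper": 1, "x": 0, "y": 0, "z": 0.15, "ax": 0, "ay": 0, "az": 0},
    {"gripper": 1, "x": 0, "y": 0, "z": 0.15, "ax": 0, "ay": 0, "az": 0},
  ],
)

```text
clock: 9.18
position: [486.1, 254.1, 224.6]
ee_rot: [0.732, -0.681, 0.0, -0.0]
contact_force: [-0.8, -0.1, -3.5]
gripper_width: 14.6
grasp_force: 59.7
```

Emit:
send_rows(
  targets=[
    {"gripper": 1, "x": 0, "y": 0, "z": 0.15, "ax": 0, "ay": 0, "az": 0},
    {"gripper": 1, "x": 0, "y": 0, "z": 0.15, "ax": 0, "ay": 0, "az": 0},
  ],
)

```text
clock: 9.35
position: [486.5, 254.2, 222.9]
ee_rot: [0.732, -0.681, 0.0, -0.001]
contact_force: [-1.7, -1.2, 5.4]
gripper_width: 14.0
grasp_force: 60.7
```

Emit:
send_rows(
  targets=[
    {"gripper": 1, "x": 0, "y": 0, "z": 0.1, "ax": 0, "ay": 0, "az": 0},
    {"gripper": 1, "x": 0, "y": 0, "z": 0.1, "ax": 0, "ay": 0, "az": 0},
  ],
)

```text
clock: 9.52
position: [486.6, 254.3, 221.3]
ee_rot: [0.732, -0.681, 0.001, -0.001]
contact_force: [-2.0, -0.8, 6.2]
gripper_width: 14.0
grasp_force: 60.7
```

Emit:
send_rows(
  targets=[
    {"gripper": 1, "x": 0, "y": 0, "z": 0.1, "ax": 0, "ay": 0, "az": 0},
    {"gripper": 1, "x": 0, "y": 0, "z": 0.1, "ax": 0, "ay": 0, "az": 0},
  ],
)

```text
clock: 9.68
position: [486.6, 254.2, 219.5]
ee_rot: [0.732, -0.681, 0.001, -0.001]
contact_force: [-1.6, -1.1, 5.6]
gripper_width: 14.1
grasp_force: 60.9
```

Emit:
send_rows(
  targets=[
    {"gripper": 1, "x": 0, "y": 0, "z": 0.1, "ax": 0, "ay": 0, "az": 0},
    {"gripper": 1, "x": 0, "y": 0, "z": 0.1, "ax": 0, "ay": 0, "az": 0},
    {"gripper": 1, "x": 0, "y": 0, "z": 0.1, "ax": 0, "ay": 0, "az": 0},
  ],
)

```text
clock: 9.93
position: [487.1, 254.4, 216.9]
ee_rot: [0.732, -0.681, 0.001, -0.002]
contact_force: [-0.6, -0.1, 5.9]
gripper_width: 14.2
grasp_force: 60.9
```

Emit:
send_rows(
  targets=[
    {"gripper": 1, "x": 0, "y": 0, "z": 0.1, "ax": 0, "ay": 0, "az": 0},
    {"gripper": 1, "x": 0, "y": 0, "z": 0.1, "ax": 0, "ay": 0, "az": 0},
    {"gripper": 1, "x": 0, "y": 0, "z": 0.1, "ax": 0, "ay": 0, "az": 0},
  ],
)

```text
clock: 10.18
position: [487.9, 254.8, 214.2]
ee_rot: [0.732, -0.681, 0.001, -0.003]
contact_force: [1.0, -1.1, 7.2]
gripper_width: 14.1
grasp_force: 60.8
```

Emit:
send_rows(
  targets=[
    {"gripper": 1, "x": 0, "y": 0, "z": 0.1, "ax": 0, "ay": 0, "az": 0},
    {"gripper": 1, "x": 0, "y": 0, "z": 0.1, "ax": 0, "ay": 0, "az": 0},
    {"gripper": 1, "x": 0, "y": 0, "z": 0.1, "ax": 0, "ay": 0, "az": 0},
  ],
)

```text
clock: 10.43
position: [488.4, 255.1, 211.3]
ee_rot: [0.732, -0.681, 0.001, -0.003]
contact_force: [0.8, -0.1, 5.3]
gripper_width: 14.1
grasp_force: 60.8
```

Emit:
send_rows(
  targets=[
    {"gripper": 1, "x": 0, "y": 0, "z": 0.1, "ax": 0, "ay": 0, "az": 0},
    {"gripper": 1, "x": 0, "y": 0, "z": 0.1, "ax": 0, "ay": 0, "az": 0},
    {"gripper": 1, "x": 0, "y": 0, "z": 0.1, "ax": 0, "ay": 0, "az": 0},
  ],
)

```text
clock: 10.68
position: [488.8, 255.3, 208.3]
ee_rot: [0.732, -0.681, 0.002, -0.004]
contact_force: [2.9, -1.0, 5.1]
gripper_width: 13.9
grasp_force: 60.7
```

Emit:
send_rows(
  targets=[
    {"gripper": 1, "x": 0, "y": 0, "z": 0.1, "ax": 0, "ay": 0, "az": 0},
    {"gripper": 1, "x": 0, "y": 0, "z": 0.1, "ax": 0, "ay": 0, "az": 0},
    {"gripper": 1, "x": 0, "y": 0, "z": 0.1, "ax": 0, "ay": 0, "az": 0},
  ],
)

```text
clock: 10.93
position: [487.9, 255.1, 204.3]
ee_rot: [0.732, -0.681, 0.001, -0.003]
contact_force: [2.9, 0.5, 5.0]
gripper_width: 14.0
grasp_force: 60.7
```

Emit:
send_rows(
  targets=[
    {"gripper": 1, "x": 0, "y": 0, "z": 0.1, "ax": 0, "ay": 0, "az": 0},
    {"gripper": 1, "x": 0, "y": 0, "z": 0.1, "ax": 0, "ay": 0, "az": 0},
    {"gripper": 1, "x": 0, "y": 0, "z": 0.1, "ax": 0, "ay": 0, "az": 0},
  ],
)

```text
clock: 11.18
position: [487.6, 255.0, 200.6]
ee_rot: [0.732, -0.681, 0.001, -0.002]
contact_force: [5.3, 0.3, 2.4]
gripper_width: 14.2
grasp_force: 60.4
```

Emit:
send_rows(
  targets=[
    {"gripper": 1, "x": 0, "y": 0, "z": 0.1, "ax": 0, "ay": 0, "az": 0},
    {"gripper": 1, "x": 0, "y": 0, "z": 0.1, "ax": 0, "ay": 0, "az": 0},
    {"gripper": 1, "x": 0, "y": 0, "z": 0.1, "ax": 0, "ay": 0, "az": 0},
  ],
)

```text
clock: 11.43
position: [484.2, 253.3, 194.6]
ee_rot: [0.732, -0.682, -0.001, 0.003]
contact_force: [-0.2, -0.8, -4.6]
gripper_width: 14.3
grasp_force: 59.7
```

Emit:
send_rows(
  targets=[
    {"gripper": 1, "x": 0, "y": 0, "z": 0.1, "ax": 0, "ay": 0, "az": 0},
    {"gripper": 1, "x": 0, "y": 0, "z": 0.1, "ax": 0, "ay": 0, "az": 0},
  ],
)

```text
clock: 11.6
position: [484.6, 253.2, 193.5]
ee_rot: [0.732, -0.681, -0.001, 0.002]
contact_force: [-0.6, -0.8, 0.4]
gripper_width: 14.1
grasp_force: 60.3
```

Emit:
send_rows(
  targets=[
    {"gripper": 1, "x": 0, "y": 0, "z": 0.1, "ax": 0, "ay": 0, "az": 0},
  ],
)

```text
clock: 11.68
position: [485.1, 253.4, 193.1]
ee_rot: [0.732, -0.681, -0.0, 0.001]
contact_force: [-0.6, -0.5, 2.2]
gripper_width: 14.3
grasp_force: 60.4
```

Emit:
send_rows(
  targets=[
    {"gripper": 1, "x": 0, "y": 0, "z": 0.05, "ax": 0, "ay": 0, "az": 0},
    {"gripper": 1, "x": 0, "y": 0, "z": 0, "ax": 0, "ay": 0, "az": 0},
  ],
)

```text
clock: 11.85
position: [485.5, 253.6, 193.1]
ee_rot: [0.732, -0.681, -0.0, 0.001]
contact_force: [-0.0, -1.5, 0.5]
gripper_width: 14.2
grasp_force: 60.3
```

Emit:
send_rows(
  targets=[
    {"gripper": 1, "x": 0, "y": 0, "z": 0.05, "ax": 0, "ay": 0, "az": 0},
    {"gripper": 1, "x": 0, "y": 0, "z": 0, "ax": 0, "ay": 0, "az": 0},
  ],
)

```text
clock: 12.02
position: [485.6, 253.7, 192.8]
ee_rot: [0.732, -0.681, -0.0, 0.001]
contact_force: [-1.7, -1.1, 2.3]
gripper_width: 14.3
grasp_force: 60.5
```

```bash
python3 s.py s3
```

```text
12.0167 [485.6 253.7 192.8] [-1.66 -1.05  2.34] [-0.543  0.434 -0.047]
```

View pics/s3.png

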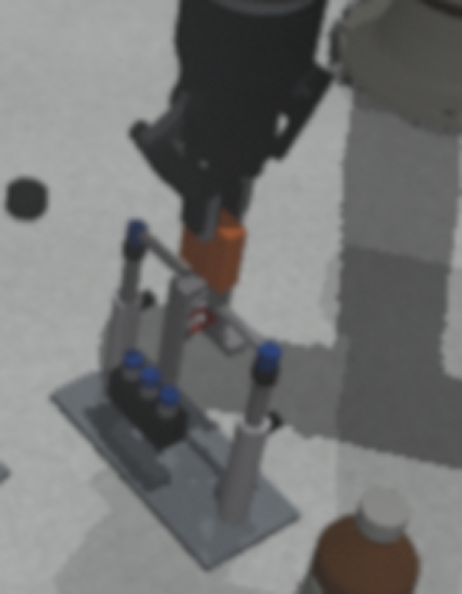

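The bar is now above the red gate, seen at about (200,320) below the bar line. I'll press slightly more to confirm the hard stop.

Emit:
send_rows(
  targets=[
    {"gripper": 1, "x": 0, "y": 0, "z": 0.06, "ax": 0, "ay": 0, "az": 0},
    {"gripper": 1, "x": 0, "y": 0, "z": 0, "ax": 0, "ay": 0, "az": 0},
  ],
)

```text
clock: 12.23
position: [485.8, 253.8, 192.5]
ee_rot: [0.732, -0.681, 0.0, 0.0]
contact_force: [-2.0, -1.2, 4.4]
gripper_width: 14.6
grasp_force: 60.7
```

Emit:
send_rows(
  targets=[
    {"gripper": 1, "x": 0, "y": 0, "z": 0.06, "ax": 0, "ay": 0, "az": 0},
    {"gripper": 1, "x": 0, "y": 0, "z": 0, "ax": 0, "ay": 0, "az": 0},
  ],
)

```text
clock: 12.4
position: [485.9, 253.8, 192.1]
ee_rot: [0.732, -0.681, 0.0, 0.0]
contact_force: [-2.9, -2.4, 5.3]
gripper_width: 14.2
grasp_force: 61.0
```

Emit:
send_rows(
  targets=[
    {"gripper": 1, "x": 0, "y": 0, "z": -0.1, "ax": 0, "ay": 0, "az": 0},
    {"gripper": 0.6, "x": 0, "y": 0, "z": 0, "ax": 0, "ay": 0, "az": 0},
    {"gripper": 0.4, "x": 0, "y": 0, "z": 0, "ax": 0, "ay": 0, "az": 0},
    {"gripper": 0, "x": 0, "y": 0, "z": 0, "ax": 0, "ay": 0, "az": 0},
    {"gripper": -1, "x": 0, "y": 0, "z": 0, "ax": 0, "ay": 0, "az": 0},
  ],
)

```text
clock: 12.82
position: [486.2, 254.5, 192.2]
ee_rot: [0.732, -0.681, -0.0, -0.0]
contact_force: [-0.4, -0.0, 0.3]
gripper_width: 48.7
grasp_force: 0.0
```

Emit:
send_rows(
  targets=[
    {"gripper": -1, "x": 0, "y": 0, "z": 0, "ax": 0, "ay": 0, "az": 0},
    {"gripper": -1, "x": 0, "y": 0, "z": 0, "ax": 0, "ay": 0, "az": 0},
    {"gripper": -1, "x": 0, "y": 0, "z": 0, "ax": 0, "ay": 0, "az": 0},
    {"gripper": -1, "x": 0, "y": 0, "z": 0, "ax": 0, "ay": 0, "az": 0},
  ],
)

```text
clock: 13.15
position: [486.1, 254.2, 192.5]
ee_rot: [0.732, -0.681, -0.0, -0.0]
contact_force: [-0.1, -0.2, 0.3]
gripper_width: 85.4
grasp_force: 0.0
```

Open and force-free; I'll retreat straight up and let the caddy settle.

Emit:
send_rows(
  targets=[
    {"gripper": -1, "x": 0, "y": 0, "z": -1, "ax": 0, "ay": 0, "az": 0},
    {"gripper": -1, "x": 0, "y": 0, "z": -3, "ax": 0, "ay": 0, "az": 0},
    {"gripper": -1, "x": 0, "y": 0, "z": -3, "ax": 0, "ay": 0, "az": 0},
    {"gripper": -1, "x": 0, "y": 0, "z": -3, "ax": 0, "ay": 0, "az": 0},
    {"gripper": -1, "x": 0, "y": 0, "z": -2, "ax": 0, "ay": 0, "az": 0},
  ],
)

```text
clock: 13.57
position: [486.9, 254.4, 316.9]
ee_rot: [0.732, -0.681, 0.001, -0.003]
contact_force: [1.3, -0.1, 0.3]
gripper_width: 85.2
grasp_force: 0.0
```

Emit:
send_rows(
  targets=[
    {"gripper": -1, "x": 0, "y": 0, "z": 0, "ax": 0, "ay": 0, "az": 0},
    {"gripper": -1, "x": 0, "y": 0, "z": 0, "ax": 0, "ay": 0, "az": 0},
    {"gripper": -1, "x": 0, "y": 0, "z": 0, "ax": 0, "ay": 0, "az": 0},
    {"gripper": -1, "x": 0, "y": 0, "z": 0, "ax": 0, "ay": 0, "az": 0},
    {"gripper": -1, "x": 0, "y": 0, "z": 0, "ax": 0, "ay": 0, "az": 0},
  ],
)

```text
clock: 13.98
position: [485.6, 253.7, 311.3]
ee_rot: [0.732, -0.681, -0.0, 0.001]
contact_force: [-0.5, -0.7, 0.2]
gripper_width: 85.4
grasp_force: 0.0
```

Emit:
send_rows(
  targets=[
    {"gripper": -1, "x": 0, "y": 0, "z": 0, "ax": 0, "ay": 0, "az": 0},
    {"gripper": -1, "x": 0, "y": 0, "z": 0, "ax": 0, "ay": 0, "az": 0},
    {"gripper": -1, "x": 0, "y": 0, "z": 0, "ax": 0, "ay": 0, "az": 0},
    {"gripper": -1, "x": 0, "y": 0, "z": 0, "ax": 0, "ay": 0, "az": 0},
    {"gripper": -1, "x": 0, "y": 0, "z": 0, "ax": 0, "ay": 0, "az": 0},
  ],
)

```text
clock: 14.4
position: [486.1, 254.1, 312.5]
ee_rot: [0.732, -0.681, 0.0, 0.0]
contact_force: [-0.6, -0.3, 0.2]
gripper_width: 85.2
grasp_force: 0.0
```

```bash
python3 s.py s4
python3 - <<'E'
from bench import arm
import numpy as np,time
a,_=arm.get_image("scene")
for _ in range(8): b,_d=arm.get_image("scene")
print("motion",np.abs(a[190:300,360:450].astype(int)-b[190:300,360:450]).mean())
E
```

```text
14.4 [486.1 254.1 312.5] [-0.58 -0.28  0.16] [ 0.029 -0.049 -0.015]
motion 0.3907744107744108
```

View pics/s4.png

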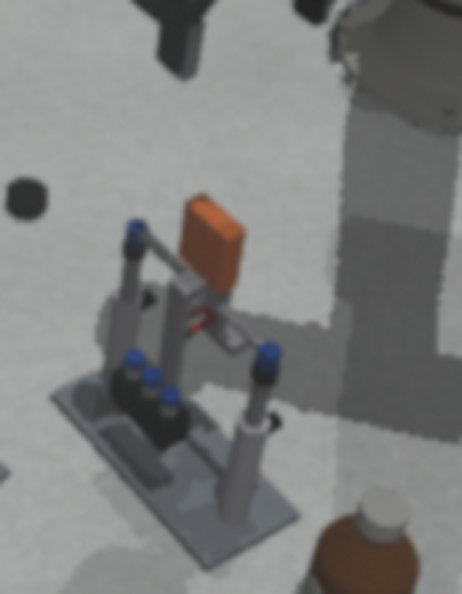

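The caddy hangs upright on the bar between the posts with the gate shut, and the robot is clear of it. I'll let any swing die out, check, and hand in.

Run:
```python
from bench import arm
import numpy as np
f=[arm.get_image("scene")[0][190:300,360:450].astype(int) for _ in range(80)]
print([round(np.abs(f[i]-f[i-8]).mean(),2) for i in (8,30,50,70,79)],arm.read_state()['clock'])
print(arm.job_done())
```

```text
[np.float64(0.38), np.float64(0.38), np.float64(0.38), np.float64(0.38), np.float64(0.38)] 18.9
the job is handed in; nothing more can be done
None
```

The caddy hangs upright on the bar of the left-hand rail, between its posts; the last picture shows the gate shut under the bar. The push read about 11 N at its peak, against the 20 N limit. The robot is clear, and I handed the job in at about 19 s; it returned no verdict.

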